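# Open the jeweller's locked bench drawer with its key

## Task

Take the steel key with the square-cornered bow from the wooden key stand, put its blade down into the lock on top of the small steel cabinet, feel gently for the keyway with light pressure, and push the key fully home. Then turn it clockwise until the bolt lets go and the drawer springs open. Never force the key; leave it fully in the lock, let go of it, and leave the other keys and everything else on the bench where they are.

Things in the scene. Friction and masses are not known exactly. Their poses are not given: they have to be found in the camera images.
- key_square: the key to use: steel, about 70 g, blade down in one of the stand's three slots (which varies). Bow: square-cornered plate 8 mm thick (x), 36 wide (y), 36 tall, dark dot near its top. Blade 4 mm thick (x), 20 wide (y), 32 long, central below. Origin: centre of the shoulder (bow's underside), z up: bow 0 to +36 mm, blade tip -32 mm. Half a turn about z makes no difference. 1 mm play each side in its slot.
- lock_mouth (a point): centre of the round opening in the flat top of the lock collar (bare steel square, 46 mm, 6 mm proud of the cabinet, its top 116 mm above the bench). Axes: z up, -x out of the drawer front, y along it. A straight round hole, 23 mm wide with 1.5 mm lead-in, 14 mm deep: the blade enters at any angle. Fully home, the key's shoulder rests on this face.
- core_face (a point): centre of the turning core's flat face at the hole's bottom, 14 mm below lock_mouth; axes fixed, as the cabinet's. Its keyway, 23 x 7 mm, sharp-edged, 24 mm deep, is centred here; its long side lies at an unmeasured angle, 0.3 to 1.3 rad counter-clockwise (from above) of this y axis. The blade tip rests on the face until within about 0.1 rad of it, then sinks 18 mm. Light pressure (2-6 N) does not turn the core.
- cabinet: strong cabinet, painted steel, fixed: 200 mm (x) by 220 (y) by 110 tall. Origin: centre of its underside; drawer front at -x; lock axis at x = -30 mm, y = 0. The engaged key turns the core against about 0.06 N m of even friction; the bolt clears with the key 0.15 to 0.45 rad clockwise (from above) of the y axis. Hard stops at 1.0 rad clockwise, 1.45 counter-clockwise. The core stays where left.
- drawer (a joint): how far the cabinet's only drawer is out (m): 0 shut and bolted, 0.05 fully out. A spring pushes it out about 50 mm towards the cabinet's -x side by itself as soon as the bolt is clear; it cannot be pulled open before.
- stand: wooden key stand, fixed, 60 mm (x) by 170 mm (y) by 45 mm tall; origin: centre of its underside. Three slots in a row along its y, at y = -50, 0 and +50 mm, a key in each, the shoulder resting on the top at z = 45 mm, the bow's width along the row.
- key_round: another key of the same steel and blade, with a round disc bow 32 mm across, in another slot of the stand; leave it there. Origin: centre of its shoulder.
- key_tee: another key of the same steel and blade, with a T-bar bow 36 mm wide and 38 mm tall, in another slot of the stand; leave it there. Origin: centre of its shoulder.
- tin: aluminium tin, 48 mm across, 35 mm tall, standing on the rear right part of the cabinet's top; origin: centre of its underside.
- jar: glass jar, 76 mm across, 95 mm tall; origin: centre of its underside.
- bottle: white plastic bottle with red cap, 48 mm across, 120 mm tall; origin: centre of its underside.
- pot: white ceramic cup, 64 mm across, 50 mm tall; origin: centre of its underside.
- bench_block: bare steel block, 60 by 60 by 22 mm; origin: centre of its underside.
- ring_gauge: aluminium ring cone, upright, foot 52 mm across, 110 mm tall; origin: centre of its underside.
- hammer: bench hammer lying flat, 220 mm long along its x; origin near its middle, on the bench.

How it is judged:
By the outcome, as a careful person would: the job done as asked, in the order asked, and still so for the second after the job is handed in, with the robot touching nothing.
It also fails if it takes over 64 s, if anything falls off the work surface, if the arm or the gripper's body presses on something with over 40 N, if the wrist force passes 120 N, or if a joint passes its speed limit or range.

## Robot

A 7-joint arm with a two-finger parallel gripper is mounted at the origin on the work surface. World frame = base frame: x ahead of the robot, y to its left, z up, the work surface at z = 0. Lengths are in m, angles in rad, forces in N, time in s.
With the tool pointing down it reaches from about 0.4 to 0.9 m from the base axis. Payload 5.6 kg.
Tool frame: the origin (TCP) lies midway between the tips of the shut fingers; the grasp point (between the pads) lies 19 mm behind it; z points along the fingers, y is the line along which they close (so a half turn about z gives the same grasp; the last joint's range is limited). The gripper opens to 92 mm and grips with 3 to 60 N. Pads are 20 mm wide; open, the fingers measure 128 mm over their backs; the gripper's body (75 mm by 189 mm) begins 69 mm behind the grasp point.
Start: joints at [1.066, 0.468, -0.012, 1.603, 0.006, 1.071, -0.056], TCP at [0.29, -0.582, 0.215] pointing down, gripper open.
Joint ranges: [-2.53, 2.53], [-0.31, 2.02], [-1.57, 1.55], [0.28, 2.44], [-1.29, 4.43], [0.15, 1.84], [-2.92, 2.92]. Speed limits (rad/s): [2.57, 2.57, 3.14, 3.14, 3.14, 3.14, 3.14].

## Interface

Orientations are given as a rotation vector (axis times angle).
In Python, from cell import robot, imaging gives the robot as it stands. The module is installed in compiled form; this text tells all that it offers.
- The arm moves only by the shell command python3 -m handwheel 'ROWS' [OPENING] [FORCE]. ROWS is JSON, a list of rows, each an object with "delta_pos": the shift along the tool's x, y, z each as a share of 30 mm, from -1 to 1, a list of three; "dr": the turn, a rotation vector about the tool's x, y, z each as a share of 6 degrees, from -1 to 1, a list of three. In form: [{"delta_pos": [tx, ty, tz], "dr": [ax, ay, az]}, ...]. A call has 1 to 20 rows; each row shifts and turns the commanded pose from where the row before left it, along the tool's axes as they then stand; what a row does not reach is not made up. A row lasts 1/12 s, in which the tool goes at most 41.7 mm and 7.16 degrees, less where a joint would pass 70% of its speed; a pose out of reach is approached as far as the arm can. A call with a number of a shift or a turn outside -1 to 1 is refused whole. A call with a gripper value outside its range is refused whole. OPENING is the closure, from -1 (fully open) to 1 (shut), so that 0 is half open, set as the call begins (- or left out, the last holds). The fingers move at their own pace and stop on an object; FORCE is the grip in N (left out, the last holds). Time passes only in rows, so rows that do not move let the fingers close. It gives the time, the measured TCP pose, the force, the opening and the grip force at its end, in the units of the state.
- robot.read_state(): the state, without advancing time (a new reading comes with each control period).
- imaging.snapshot(name): name is "scene" or "top" or "wrist"; returns the picture (420x560x3 uint8, red, green, blue); there is no depth.
- imaging.camera_model(name): a dict with "fx", "fy", "cx", "cy" (pixels), "extrinsics" (4x4, takes a point from camera to world coordinates); the wrist camera has in their place "hand_eye" (4x4, takes a point from camera to tool coordinates, whose origin is the TCP and whose axes are the flange's). Camera axes: x right, y down, z forward; pixel columns grow to the right and rows downward; lengths in m; the calibration is good to about 2 mm. A picture is of the moment at which its call begins: read the wrist's pose just before it. camera_model takes no time and is no camera call.
- robot.finish_job(): hands the job in; it is judged then, once.
The state is a dict: "time_s": time; "joint_pos": joint angles; "joint_vel": joint speeds; "joint_torque": joint torques, N m; "ee_pos": TCP position; "tool_rot": TCP orientation; "wrist_force": force on the tool from outside, world axes, zero at the start; "wrist_torque": the same for the moment, N m; "finger_gap": finger opening in m; "finger_force": force on a finger pad.
Only numpy, scipy, OpenCV 4.12 (cv2) and the standard library are available. Lean on these libraries where they do the work, as an engineer would, in place of code of your own. Each camera call takes 0.05 s, during which the arm holds its last target. There are 200 camera calls.

## Working session

There is one attempt and no reset: what is moved stays moved. The work goes in short steps, Python scripts to look and compute and a shell command to move; the robot and the scene stay as the last step left them, time stands still between calls to the robot, and variables do not carry over. Pictures are saved under pics/ and viewed, at most 10 in all, crops included, and the job is handed in when it is done.

```bash
mkdir -p pics; python3 - <<'E'
from cell import robot, imaging
import cv2,numpy as np
np.set_printoptions(precision=4,suppress=True)
s=robot.read_state();print(s)
for n in ["scene","top","wrist"]:
    m=imaging.camera_model(n);print(n,{k:np.array(v) for k,v in m.items()})
    im=imaging.snapshot(n);cv2.imwrite(f"pics/{n}0.png",im[:,:,::-1])
E
```

```text
{'time_s': 0.0, 'joint_pos': array([ 1.066 ,  0.4684, -0.0116,  1.6036,  0.006 ,  1.0714, -0.0563]), 'joint_vel': array([-0.0007, -0.0005, -0.0008,  0.0003,  0.0005, -0.001 ,  0.0005]), 'joint_torque': array([ -0.0002, -52.0566,  -0.0125, -24.3749,  -0.0566,   0.0173,
         0.0002]), 'ee_pos': array([ 0.2893, -0.5814,  0.2136]), 'tool_rot': array([-3.0566, -0.7185,  0.0008]), 'wrist_force': array([-0.2881, -0.0074,  0.3586]), 'wrist_torque': array([0.0083, 0.0441, 0.0061]), 'finger_force': 0.0, 'finger_gap': 0.09174429976874414}
scene {'fx': array(390.3347), 'fy': array(390.3347), 'cx': array(289.8097), 'cy': array(212.3367), 'extrinsics': array([[-0.2741,  0.7392, -0.6151,  1.2002],
       [ 0.9615,  0.2221, -0.1616,  0.2055],
       [ 0.0171, -0.6358, -0.7717,  0.943 ],
       [ 0.    ,  0.    ,  0.    ,  1.    ]])}
top {'fx': array(394.0025), 'fy': array(394.0025), 'cx': array(280.7657), 'cy': array(207.4807), 'extrinsics': array([[-0.0241, -0.9991,  0.0352,  0.4785],
       [-0.9997,  0.0243,  0.0048,  0.0033],
       [-0.0056, -0.035 , -0.9994,  1.3302],
       [ 0.    ,  0.    ,  0.    ,  1.    ]])}
wrist {'fx': array(322.6083), 'fy': array(322.6083), 'cx': array(280.3468), 'cy': array(208.3556), 'hand_eye': array([[-0.0008, -0.9569, -0.2905,  0.0829],
       [ 1.    , -0.0005, -0.0012, -0.0002],
       [ 0.001 , -0.2905,  0.9569, -0.1706],
       [ 0.    ,  0.    ,  0.    ,  1.    ]])}
```

View pics/top0.png

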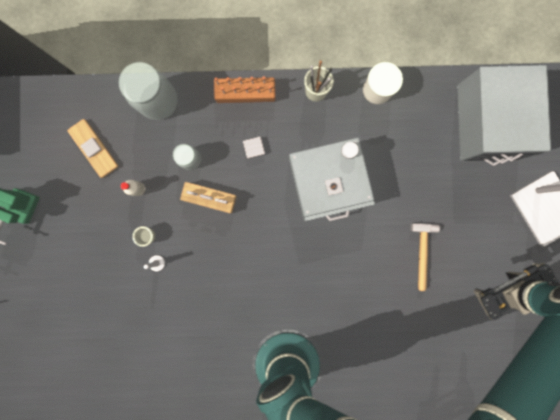

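View pics/scene0.png

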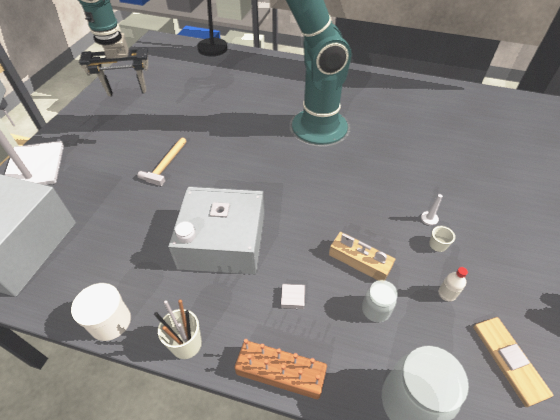

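The top view shows the stand at (208,197), the cabinet at (332,180) with its collar at (334,187) and its handle toward the robot. In the scene view the stand is at (362,256) and the collar at (220,210). Next I'll measure both and enlarge the crops.

```bash
cat > h.py <<'E'
import numpy as np, cv2
from cell import robot, imaging
from scipy.spatial.transform import Rotation as R
np.set_printoptions(precision=4,suppress=True)
def pose(name,s=None):
    m=imaging.camera_model(name)
    if name=="wrist":
        s=s or robot.read_state(); T=np.eye(4);T[:3,:3]=R.from_rotvec(s["tool_rot"]).as_matrix();T[:3,3]=s["ee_pos"]
        return m,T@np.array(m["hand_eye"])
    return m,np.array(m["extrinsics"])
def cast(name,uv,z,s=None):
    m,E=pose(name,s);uv=np.atleast_2d(uv).astype(float)
    d=np.c_[(uv[:,0]-m["cx"])/m["fx"],(uv[:,1]-m["cy"])/m["fy"],np.ones(len(uv))]@E[:3,:3].T
    return E[:3,3]+d*((z-E[2,3])/d[:,2])[:,None]
def proj(name,P,s=None):
    m,E=pose(name,s);p=(np.atleast_2d(P)-E[:3,3])@E[:3,:3]
    return np.c_[p[:,0]/p[:,2]*m["fx"]+m["cx"],p[:,1]/p[:,2]*m["fy"]+m["cy"]]
E
python3 - <<'E'
from h import *
t=cv2.imread("pics/top0.png");sc=cv2.imread("pics/scene0.png")
for n,im,(x0,y0,x1,y1) in [("top",t,(170,170,245,225)),("scene",sc,(320,225,405,285))]:
    h=cv2.cvtColor(im,cv2.COLOR_BGR2HSV);m=((h[...,0]>8)&(h[...,0]<28)&(h[...,1]>70)&(h[...,2]>90)).astype(np.uint8)
    k=np.zeros_like(m);k[y0:y1,x0:x1]=m[y0:y1,x0:x1]
    r=cv2.minAreaRect(np.argwhere(k)[:,::-1].astype(np.float32));print(n,r,k.sum())
    b=cv2.boxPoints(r);
    if n=="top":
        P=cast("top",b,0.045);print(P,P.mean(0))
# collar bright
g=cv2.cvtColor(t,cv2.COLOR_BGR2GRAY)[175:200,320:350];print(g[::2,::2])
for n,uv in [("top",(334,187)),("scene",(220,210))]: print(n,cast(n,uv,0.116))
a=cv2.resize(t[170:225,170:245],None,fx=5,fy=5,interpolation=2);b=cv2.resize(sc[225:285,320:400],None,fx=5,fy=5,interpolation=2)
c=cv2.resize(t[130:225,280:380],None,fx=3,fy=3,interpolation=2);d=cv2.resize(sc[180:280,165:275],None,fx=3,fy=3,interpolation=2)
o=np.zeros((600,800,3),np.uint8)
for im,x,y in [(a,0,0),(b,390,0),(c,0,300),(d,390,300)]: o[y:y+im.shape[0],x:x+im.shape[1]]=im[:600-y,:800-x]
cv2.imwrite("pics/crops.png",o)
E
```

```text
top ((207.84552001953125, 197.07379150390625), (54.11162567138672, 19.980819702148438), 15.068489074707031) 964
[[0.5573 0.3412 0.045 ]
 [0.6202 0.3232 0.045 ]
 [0.5698 0.1529 0.045 ]
 [0.5071 0.1711 0.045 ]] [0.5636 0.2471 0.045 ]
scene ((360.7000427246094, 256.10003662109375), (63.95154571533203, 26.385601043701172), 26.56505012512207) 1289
[[200 200 200 201 200 200 201 199 199 200 201 200 199 199 197]
 [200 200 201 202 203 200 204 206 208 200 178 194 201 199 198]
 [200 199 200 206 210 211 216 221 223 220 177 183 200 198 197]
 [199 199 200 220 224 225 220 218 223 224 194 183 199 201 198]
 [200 199 205 220 225 205 151 144 189 218 201 169 195 198 198]
 [199 202 199 212 220 164 104 108 139 209 212 172 192 197 199]
 [201 202 197 204 216 167 119 113 144 211 217 177 184 198 200]
 [202 202 197 194 219 208 160 144 189 221 222 191 182 198 199]
 [200 200 200 196 218 225 221 218 221 220 214 199 189 198 197]
 [200 199 197 196 211 218 214 213 206 195 190 199 199 197 200]
 [200 200 200 198 198 195 188 191 192 194 198 199 198 199 198]
 [201 199 199 197 193 191 194 195 198 200 198 200 200 199 199]
 [199 200 198 198 199 196 197 197 199 198 197 199 201 197 198]]
top [[ 0.5804 -0.1567  0.116 ]]
scene [[ 0.5881 -0.1538  0.116 ]]
```

View pics/crops.png

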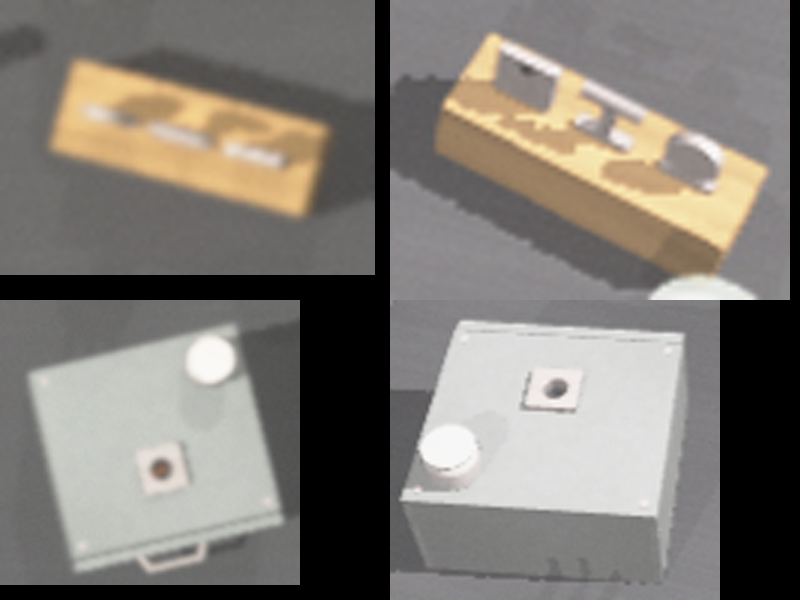

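The square key sits at the low-y end of the stand (top about (221,201), scene (345,238)), then the tee, then the round key. I'll turn and lift first, then travel to the stand for a close look.

```bash
python3 -m handwheel '[{"delta_pos":[0,0,-1],"dr":[0,0,-1]},{"delta_pos":[0,0,-1],"dr":[0,0,-1]},{"delta_pos":[0,0,-1],"dr":[0,0,-1]},{"delta_pos":[0,0,0],"dr":[0,0,-1]},{"delta_pos":[0,0,0],"dr":[0,0,-1]},{"delta_pos":[0,0,0],"dr":[0,0,-1]},{"delta_pos":[0,0,0],"dr":[0,0,-1]},{"delta_pos":[0,0,0],"dr":[0,0,-0.85]}]' -1
python3 -m handwheel '[{"delta_pos":[1,0.035,0],"dr":[0,0,0]},{"delta_pos":[1,0.035,0],"dr":[0,0,0]},{"delta_pos":[1,0.035,0],"dr":[0,0,0]},{"delta_pos":[1,0.035,0],"dr":[0,0,0]},{"delta_pos":[1,0.035,0],"dr":[0,0,0]},{"delta_pos":[1,0.035,0],"dr":[0,0,0]},{"delta_pos":[1,0.035,0],"dr":[0,0,0]},{"delta_pos":[1,0.035,0],"dr":[0,0,0]},{"delta_pos":[1,0.035,0],"dr":[0,0,0]},{"delta_pos":[1,0.035,0],"dr":[0,0,0]},{"delta_pos":[1,0.035,0],"dr":[0,0,0]},{"delta_pos":[1,0.035,0],"dr":[0,0,0]},{"delta_pos":[1,0.035,0],"dr":[0,0,0]},{"delta_pos":[1,0.035,0],"dr":[0,0,0]}]'
python3 - <<'E'
from h import *
s=robot.read_state();r=R.from_rotvec(s["tool_rot"]).as_matrix();print(s["time_s"],s["ee_pos"],r)
im=imaging.snapshot("wrist");cv2.imwrite("pics/w1.png",im[:,:,::-1])
import pickle;pickle.dump(s,open("w1.pkl","wb"))
E
```

```text
time_s: 0.82
ee_pos: [0.2894, -0.5817, 0.3042]
tool_rot: [-2.511, -1.887, -0.0]
wrist_force: [-0.0, 0.7, -0.3]
finger_gap: 0.092
finger_force: 0.0
time_s: 1.98
ee_pos: [0.4226, -0.1818, 0.3046]
tool_rot: [2.516, 1.881, -0.0]
wrist_force: [-0.3, -0.4, 0.6]
finger_gap: 0.0919
finger_force: 0.0
1.9833 [ 0.4226 -0.1818  0.3046] [[ 0.2833  0.959  -0.0001]
 [ 0.959  -0.2833 -0.0003]
 [-0.0004 -0.0001 -1.    ]]
```

View pics/w1.png

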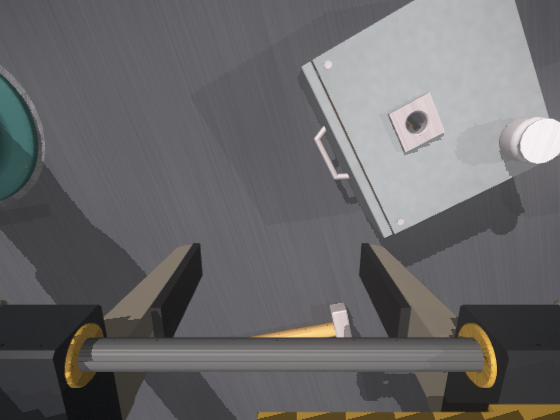

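The wrist view shows the lock collar at (416,122) and the tin at (535,140). I'll measure the collar from this picture and go on to the stand.

```bash
python3 -m handwheel '[{"delta_pos":[1,0.035,0],"dr":[0,0,0]},{"delta_pos":[1,0.035,0],"dr":[0,0,0]},{"delta_pos":[1,0.035,0],"dr":[0,0,0]},{"delta_pos":[1,0.035,0],"dr":[0,0,0]},{"delta_pos":[1,0.035,0],"dr":[0,0,0]},{"delta_pos":[1,0.035,0],"dr":[0,0,0]},{"delta_pos":[1,0.035,0],"dr":[0,0,0]},{"delta_pos":[1,0.035,0.3],"dr":[0,0,0]},{"delta_pos":[1,0.035,0.5],"dr":[0,0,0]},{"delta_pos":[1,0.035,0.5],"dr":[0,0,0]},{"delta_pos":[1,0.035,0.5],"dr":[0,0,0]},{"delta_pos":[0,0,0],"dr":[0,0,0]},{"delta_pos":[0,0,0],"dr":[0,0,0]}]'
python3 - <<'E'
from h import *
import pickle
s1=pickle.load(open("w1.pkl","rb"));im=cv2.imread("pics/w1.png")
h=cv2.cvtColor(im,cv2.COLOR_BGR2HSV);sub=np.zeros(im.shape[:2],np.uint8)
b,g,r=[im[...,i].astype(int) for i in range(3)]
m=((r-g>4)&(g>120)).astype(np.uint8);sub[85:160,380:455]=m[85:160,380:455];
pts=np.argwhere(sub)[:,::-1].astype(np.float32)
q=cv2.minAreaRect(pts);bx=cv2.boxPoints(q);P=cast("wrist",bx,.116,s1);print("collar",q,sub.sum(),P,P.mean(0),[np.linalg.norm(P[i]-P[i-1]) for i in range(4)],np.arctan2(*(P[1]-P[0])[1::-1]),np.arctan2(*(P[2]-P[1])[1::-1]))
d=np.zeros_like(sub);gr=cv2.cvtColor(im,6);d[105:140,400:432]=(gr[105:140,400:432]<130);cc=np.argwhere(d)[:,::-1].astype(np.float32);print("hole",cv2.minEnclosingCircle(cc),cast("wrist",np.mean(cc,0),.116,s1))
s=robot.read_state();print(s["time_s"],s["ee_pos"]);pickle.dump(s,open("w2.pkl","wb"))
im=imaging.snapshot("wrist");cv2.imwrite("pics/w2.png",im[:,:,::-1])
E
```

```text
time_s: 3.12
ee_pos: [0.5263, 0.1313, 0.2493]
tool_rot: [-2.511, -1.884, 0.003]
wrist_force: [0.2, -0.5, 0.3]
finger_gap: 0.0918
finger_force: 0.0
collar ((416.800048828125, 121.60000610351562), (43.826927185058594, 48.299068450927734), 63.43495178222656) 1672 [[ 0.5529 -0.1363  0.116 ]
 [ 0.6005 -0.1278  0.116 ]
 [ 0.6145 -0.1736  0.116 ]
 [ 0.5656 -0.1833  0.116 ]] [ 0.5834 -0.1553  0.116 ] [np.float64(0.048733437594332886), np.float64(0.04831841507296037), np.float64(0.047974102346137755), np.float64(0.0498979449447478)] 0.17758191668691628 -1.2727058253660628
hole ((415.8953552246094, 121.8410873413086), 11.276979446411133) [[ 0.582  -0.1537  0.116 ]]
3.1167 [0.5263 0.1313 0.2493]
```

View pics/w2.png

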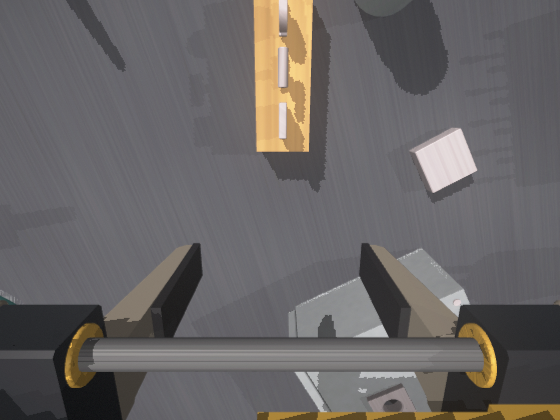

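The stand is upright at the top of the view, with the square key nearest at (283,120), aligned with the tool's x axis.

```bash
python3 - <<'E'
from h import *
import pickle
s=pickle.load(open("w2.pkl","rb"));im=cv2.imread("pics/w2.png");h=cv2.cvtColor(im,cv2.COLOR_BGR2HSV)
m=np.zeros(im.shape[:2],np.uint8);m[95:145,272:292]=((h[...,1]<60)&(h[...,2]>110))[95:145,272:292]
pts=np.argwhere(m)[:,::-1];print(pts.min(0),pts.max(0),m.sum())
q=cv2.minAreaRect(pts.astype(np.float32));print(q)
Rm=R.from_rotvec(s["tool_rot"]).as_matrix()
P=cast("wrist",cv2.boxPoints(q),.081,s);c=P.mean(0);print("key",P,c,"tool delta mm",1000*Rm.T@(c-s["ee_pos"]))
w=((h[...,0]>8)&(h[...,0]<28)&(h[...,1]>90)&(h[...,2]>120)).astype(np.uint8);w[:, :245]=0;w[:, 325:]=0;w[160:]=0
for y in range(20,150,12):
    x=np.flatnonzero(w[y]);A=cast("wrist",[[x[0],y],[x[-1]+1,y]],.045,s);L=(A-s["ee_pos"])@Rm*1000;print(y,x[0],x[-1],L[:,:2].ravel())
E
```

```text
[279 103] [286 138] 281
((282.5, 120.5), (35.0, 7.0), 90.0)
key [[0.5498 0.2184 0.081 ]
 [0.5565 0.2164 0.081 ]
 [0.547  0.1835 0.081 ]
 [0.5401 0.1855 0.081 ]] [0.5483 0.2009 0.081 ] tool delta mm [ 73.0998   2.1911 168.2499]
20 254 312 [172.4983 -27.1609 172.3856  33.7085]
32 254 311 [161.3963 -27.4325 161.2924  32.9843]
44 255 311 [150.0758 -26.6568 149.9808  33.2971]
56 255 311 [138.5339 -26.9287 138.4463  33.616 ]
68 255 310 [126.7621 -27.2061 126.6837  32.8693]
80 255 310 [114.7535 -27.4891 114.683   33.1903]
92 255 310 [102.5009 -27.7778 102.4387  33.5179]
104 256 309 [ 89.9958 -26.9658  89.9442  32.7472]
116 256 309 [ 77.2325 -27.2551  77.1895  33.0769]
128 256 309 [ 64.2017 -27.5504  64.1678  33.4136]
140 256 308 [ 50.8949 -27.852   50.8708  32.6173]
```

```bash
python3 -m handwheel '[{"delta_pos":[1,0.09,0],"dr":[0,0,0]},{"delta_pos":[1,0,0],"dr":[0,0,0]},{"delta_pos":[0.43,0,0],"dr":[0,0,0]},{"delta_pos":[0,0,1],"dr":[0,0,0]},{"delta_pos":[0,0,1],"dr":[0,0,0]},{"delta_pos":[0,0,1],"dr":[0,0,0]},{"delta_pos":[0,0,1],"dr":[0,0,0]},{"delta_pos":[0,0,1],"dr":[0,0,0]},{"delta_pos":[0,0,0.5],"dr":[0,0,0]},{"delta_pos":[0,0,0.5],"dr":[0,0,0]},{"delta_pos":[0,0,0.25],"dr":[0,0,0]},{"delta_pos":[0,0,0.25],"dr":[0,0,0]},{"delta_pos":[0,0,0],"dr":[0,0,0]},{"delta_pos":[0,0,0],"dr":[0,0,0]}]'
python3 - <<'E'
from h import *
s=robot.read_state();print(s["ee_pos"],s["tool_rot"],R.from_rotvec(s["tool_rot"]).as_matrix())
im=imaging.snapshot("wrist");cv2.imwrite("pics/w3.png",im[:,:,::-1])
E
```

```text
time_s: 4.33
ee_pos: [0.5508, 0.1987, 0.0562]
tool_rot: [2.516, 1.88, 0.001]
wrist_force: [-0.1, 0.1, 0.5]
finger_gap: 0.0919
finger_force: 0.0
[0.5508 0.1987 0.0562] [2.5164 1.8798 0.0009] [[ 0.2837  0.9589  0.0008]
 [ 0.9589 -0.2837 -0.0001]
 [ 0.0001  0.0008 -1.    ]]
```

View pics/w3.png

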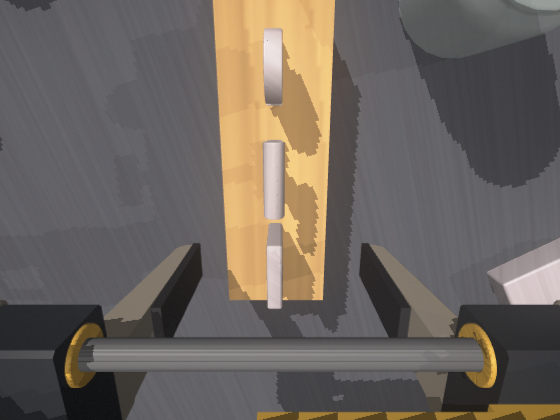

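The square key's bow top is at column 275, rows 225 to about 285, and the fingers are centred about column 281. So the gripper needs a shift of about -2 mm in tool y; I'll measure the offset along the bow too.

```bash
python3 - <<'E'
from h import *
s=robot.read_state();Rm=R.from_rotvec(s["tool_rot"]).as_matrix()
im=cv2.imread("pics/w3.png");g=cv2.cvtColor(im,6);
print(g[130:150,274],g[210:232,274],g[275:312,274]);print(g[250,262:292],g[180,255:292])
for z,uv in [(.081,[[275,224],[275,285],[275,302]]),(.083,[[274,141],[274,219]]),(.045,[[228,300],[324,300],[275,307]])]:
    print(z,((cast("wrist",uv,z,s)-s["ee_pos"])@Rm*1000)[:,:2])
E
```

```text
[200 200 200 200 200 200 200 201 201 196 149 151 173 220 213 212 211 211
 211 211] [206 205 203 203 203 203 203 203 202 194 200 200 195 153 153 154 154 154
 154 155 155 154] [205 206 205 205 204 204 207 208 205 203 202 201 202 202 202 201 202 201
 200 201 202 202 201 197 196 197 197 198 200 202 202 203 197 161  84  73
  74]
[177 175 178 174 166 211 216 223 223 222 221 219 217 210 217 217 216 213
 187 156 119 131 132 133 133 134 134 134 135 134] [181 179 178 177 175 176 175 173 160 177 188 196 204 210 210 212 213 213
 211 208 204 196 177 186 177 162 148 131 116 120 148 149 149 149 149 148
 149]
0.081 [[ 30.7254  -2.308 ]
 [ -2.2528  -2.4916]
 [-12.1784  -2.5469]]
0.083 [[70.0877 -2.4934]
 [33.9378 -2.7271]]
0.045 [[-34.0614 -33.624 ]
 [-34.1044  28.3265]
 [-39.2805  -3.3223]]
```

```bash
python3 -m handwheel '[{"delta_pos":[0.07,-0.083,0.13],"dr":[0,0,0]},{"delta_pos":[0,0,0],"dr":[0,0,0]},{"delta_pos":[0,0,0],"dr":[0,0,0]},{"delta_pos":[0,0,0],"dr":[0,0,0]}]'
python3 -m handwheel '[{"delta_pos":[0,0,0],"dr":[0,0,0]},{"delta_pos":[0,0,0],"dr":[0,0,0]},{"delta_pos":[0,0,0],"dr":[0,0,0]},{"delta_pos":[0,0,0],"dr":[0,0,0]},{"delta_pos":[0,0,0],"dr":[0,0,0]},{"delta_pos":[0,0,0],"dr":[0,0,0]},{"delta_pos":[0,0,0],"dr":[0,0,0]},{"delta_pos":[0,0,0],"dr":[0,0,0]},{"delta_pos":[0,0,0],"dr":[0,0,0]},{"delta_pos":[0,0,0],"dr":[0,0,0]},{"delta_pos":[0,0,0],"dr":[0,0,0]},{"delta_pos":[0,0,0],"dr":[0,0,0]}]' 1 10
```

```text
time_s: 4.72
ee_pos: [0.5486, 0.202, 0.0519]
tool_rot: [2.516, 1.881, 0.001]
wrist_force: [-0.3, -0.4, 1.0]
finger_gap: 0.0921
finger_force: 0.0
time_s: 5.72
ee_pos: [0.5485, 0.2018, 0.0516]
tool_rot: [-2.516, -1.881, 0.0]
wrist_force: [0.9, 0.3, -0.5]
finger_gap: 0.0141
finger_force: 0.0
```

```bash
python3 -m handwheel '[{"delta_pos":[0,0,0],"dr":[0,0,0]},{"delta_pos":[0,0,0],"dr":[0,0,0]},{"delta_pos":[0,0,0],"dr":[0,0,0]},{"delta_pos":[0,0,0],"dr":[0,0,0]}]' 1 10
python3 -m handwheel '[{"delta_pos":[0,0,0],"dr":[0,0,0]},{"delta_pos":[0,0,0],"dr":[0,0,0]},{"delta_pos":[0,0,0],"dr":[0,0,0]}]' 1 45
python3 - <<'E'
from h import *
im=imaging.snapshot("wrist");cv2.imwrite("pics/w4.png",im[:,:,::-1])
E
```

```text
time_s: 6.05
ee_pos: [0.5485, 0.2018, 0.0516]
tool_rot: [2.516, 1.881, -0.0]
wrist_force: [-0.2, -0.2, 0.7]
finger_gap: 0.0084
finger_force: 10.0
time_s: 6.3
ee_pos: [0.5485, 0.2018, 0.0517]
tool_rot: [2.516, 1.881, -0.0]
wrist_force: [0.0, 0.9, -0.3]
finger_gap: 0.0076
finger_force: 45.0
```

View pics/w4.png

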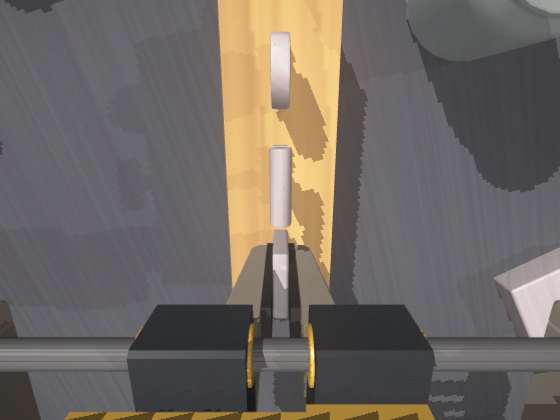

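The key is gripped at 8 mm, with its bow top's near edge at row 318, column 281. Lifting it straight out and carrying it toward the lock.

```bash
python3 -m handwheel '[{"delta_pos":[0,0,-0.3],"dr":[0,0,0]},{"delta_pos":[0,0,-0.5],"dr":[0,0,0]},{"delta_pos":[0,0,-0.6],"dr":[0,0,0]},{"delta_pos":[0,0,-0.8],"dr":[0,0,0]},{"delta_pos":[0,0,-0.8],"dr":[0,0,0]},{"delta_pos":[0,0,-0.8],"dr":[0,0,0]},{"delta_pos":[0,0,-0.8],"dr":[0,0,0]},{"delta_pos":[0,0,-0.8],"dr":[0,0,-1]},{"delta_pos":[0,0,-0.2],"dr":[0,0,-1]},{"delta_pos":[0,0,0],"dr":[0,0,-1]},{"delta_pos":[0,0,0],"dr":[0,0,-1]},{"delta_pos":[0,0,0],"dr":[0,0,-1]},{"delta_pos":[0,0,0],"dr":[0,0,-1]},{"delta_pos":[0,0,0],"dr":[0,0,-0.95]},{"delta_pos":[0,0,0],"dr":[0,0,0]},{"delta_pos":[0,0,0],"dr":[0,0,0]}]'
python3 - <<'E'
from h import *
s=robot.read_state();Rm=R.from_rotvec(s["tool_rot"]).as_matrix();print(Rm,s["joint_pos"])
L=np.array([.5834,-.155,0]);print((Rm.T@(L-s["ee_pos"]))*1000)
E
```

```text
time_s: 7.68
ee_pos: [0.5484, 0.2017, 0.22]
tool_rot: [-1.686, -2.651, -0.0]
wrist_force: [0.5, 0.7, -0.6]
finger_gap: 0.0076
finger_force: 45.0
[[-0.424   0.9057 -0.    ]
 [ 0.9057  0.424   0.0001]
 [ 0.0001  0.     -1.    ]] [ 0.2033  0.4902 -0.8162  1.7235  0.3948  1.1007 -0.299 ]
[-337.8967 -119.5747  219.9225]
```

```bash
python3 -m handwheel '[{"delta_pos":[-0.95,-0.286,0],"dr":[0,0,0]},{"delta_pos":[-0.95,-0.286,0],"dr":[0,0,0]},{"delta_pos":[-0.95,-0.286,0],"dr":[0,0,0]},{"delta_pos":[-0.95,-0.286,0],"dr":[0,0,0]},{"delta_pos":[-0.95,-0.286,0],"dr":[0,0,0]},{"delta_pos":[-0.95,-0.286,0],"dr":[0,0,0]},{"delta_pos":[-0.95,-0.286,0],"dr":[0,0,0]},{"delta_pos":[-0.95,-0.286,0],"dr":[0,0,0]},{"delta_pos":[-0.95,-0.286,0],"dr":[0,0,0]},{"delta_pos":[-0.95,-0.286,0],"dr":[0,0,0]},{"delta_pos":[-0.95,-0.286,0],"dr":[0,0,0]},{"delta_pos":[-0.95,-0.286,0],"dr":[0,0,0]},{"delta_pos":[-0.95,-0.286,0],"dr":[0,0,0]},{"delta_pos":[-0.95,-0.286,0],"dr":[0,0,0]},{"delta_pos":[0,0,0],"dr":[0,0,0]},{"delta_pos":[0,0,0],"dr":[0,0,0]},{"delta_pos":[0,0,0],"dr":[0,0,0]}]'
python3 - <<'E'
from h import *
import pickle
s=robot.read_state();pickle.dump(s,open("w5.pkl","wb"))
im=imaging.snapshot("wrist");cv2.imwrite("pics/w5.png",im[:,:,::-1])
E
```

```text
time_s: 9.1
ee_pos: [0.61, -0.2094, 0.2197]
tool_rot: [-1.683, -2.652, -0.001]
wrist_force: [0.7, 0.5, 0.3]
finger_gap: 0.0078
finger_force: 45.0
```

View pics/w5.png

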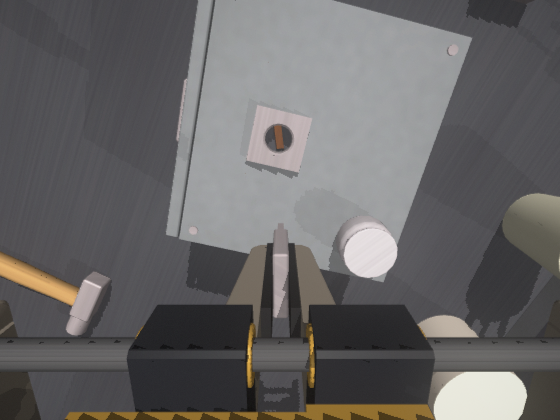

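The collar is at (279,138), and the brownish keyway inside its hole runs nearly vertical in the image, from about (276,124) to (282,150). I'll measure the hole rim, the keyway angle and the cabinet yaw.

```bash
python3 - <<'E'
from h import *
import pickle
s=pickle.load(open("w5.pkl","rb"));Rm=R.from_rotvec(s["tool_rot"]).as_matrix()
im=cv2.imread("pics/w5.png");b,g,r=[im[...,i].astype(int) for i in range(3)]
L=lambda uv,z:((cast("wrist",uv,z,s)-s["ee_pos"])@Rm*1000)[:,:2]
gr=cv2.cvtColor(im,6);roi=np.zeros_like(gr);roi[118:158,258:300]=1
hole=((gr<170)&(roi>0)).astype(np.uint8);n,lab,st,ce=cv2.connectedComponentsWithStats(hole);i=1+st[1:,4].argmax()
p=np.argwhere(lab==i)[:,::-1].astype(np.float32);c,rad=cv2.minEnclosingCircle(p);print("hole",c,rad,st[i],L(c,.116),L([c[0]+rad,c[1]],.116)-L([c[0]-rad,c[1]],.116))
e=cv2.fitEllipse(cv2.findContours((lab==i).astype(np.uint8),0,1)[0][0]);print(e,L(e[0],.116))
kw=((r-b>30)&(roi>0)).astype(np.uint8);p=np.argwhere(kw)[:,::-1].astype(np.float32);q=cv2.minAreaRect(p);P=L(cv2.boxPoints(q),.102);print("kw",q,kw.sum(),P,P.mean(0))
A=L(p,.102);w,v=np.linalg.eigh(np.cov(A.T));print("kw axis in tool",v[:,1],np.degrees(np.arctan(v[1,1]/v[0,1])),A.mean(0))
ro=np.zeros_like(gr);ro[95:185,235:325]=1;col=((r-g>4)&(g>110)&(ro>0)).astype(np.uint8);q=cv2.minAreaRect(np.argwhere(col)[:,::-1].astype(np.float32));P=L(cv2.boxPoints(q),.116);print("collar",q,P,P.mean(0),[np.degrees(np.arctan2(*(P[k]-P[k-1])[::-1])) for k in range(4)])
print("key top",gr[225:330:1,281],L([[281,318],[281,262]],s["ee_pos"][2]+.029))
cv2.imwrite("pics/w5c.png",np.hstack([cv2.resize(im[95:185,235:325],(450,450),interpolation=0),cv2.resize(im[220:330,250:315],(346,450),interpolation=0)[:, :]]))
E
```

```text
hole (278.3091735839844, 138.3625946044922) 15.735433578491211 [263 123  31  31 739] [[60.5251 -1.1612]] [[-0.0186 26.2442]]
((278.1416320800781, 137.92294311523438), (29.190479278564453, 30.46025848388672), 97.83574676513672) [[60.8844 -1.3   ]]
kw ((278.3191223144531, 136.46243286132812), (23.309829711914062, 7.302577972412109), 83.2901611328125) 171 [[70.5039 -5.55  ]
 [71.2153  0.7353]
 [51.4027  3.1306]
 [50.6615 -3.2812]] [60.9458 -1.2413]
kw axis in tool [-0.9922  0.1246] -7.1592196812408 [60.8981 -1.2616]
collar ((277.5577087402344, 144.2115478515625), (56.481449127197266, 69.22899627685547), 11.309932708740234) [[ 31.6788 -31.5275]
 [ 87.2462 -18.6358]
 [ 78.5849  26.4667]
 [ 21.9303  16.2367]] [54.86  -1.865] [np.float64(-78.46460938165957), np.float64(13.061553647437327), np.float64(100.87047573110614), np.float64(-169.76451724403867)]
key top [134 133 134 134 135 134 136 134 134 134 134 134 133 133 134 134 134 134
 135 134 136 134 134 135 134 134 134 135 147 185 199 187 172 172 172 170
 170 170 170 172 173 172 170 167 166 165 165 164 163 162 163 164 164 164
 164 165 166 166 166 167 167 167 168 166 161 170 171 169 167 165 166 165
 167 175 175 175 169 169 160 117 119 118 118 116 115 116 117 118 121 120
 121 119 109  89  84  83  82  84  85  84  85  85  85  85  85] [[-18.9156   0.9617]
 [ 12.5254   0.9679]]
```

View pics/w5c.png

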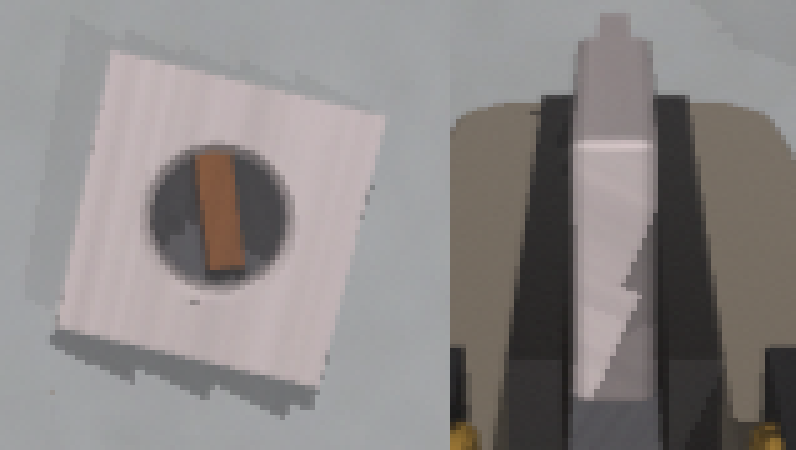

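```bash
python3 - <<'E'
from h import *
import pickle
s=pickle.load(open("w5.pkl","rb"));Rm=R.from_rotvec(s["tool_rot"]).as_matrix();print(Rm)
H=np.array(imaging.camera_model("wrist")["hand_eye"]);print(H)
m,E=pose("wrist",s);print(Rm.T@E[:3,:3])
for uv,zt in [((281,318),-.0294),((281,255.4),-.0294),((278.14,137.9),.1037),((278.3,136.5),.1177)]:
    d=H[:3,:3]@[(uv[0]-m["cx"])/m["fx"],(uv[1]-m["cy"])/m["fy"],1];print(uv,1000*(H[:3,3]+d*(zt-H[2,3])/d[2]))
E
```

```text
[[-0.4257  0.9049 -0.0001]
 [ 0.9049  0.4257  0.0008]
 [ 0.0008  0.0002 -1.    ]]
[[-0.0008 -0.9575 -0.2885  0.0823]
 [ 1.     -0.0004 -0.0013  0.0009]
 [ 0.0011 -0.2885  0.9575 -0.1706]
 [ 0.      0.      0.      1.    ]]
[[-0.0008 -0.9575 -0.2885]
 [ 1.     -0.0004 -0.0013]
 [ 0.0011 -0.2885  0.9575]]
(281, 318) [-18.6402   0.9615 -29.4   ]
(281, 255.4) [ 16.1979   0.9683 -29.4   ]
(278.14, 137.9) [ 60.9097  -1.3006 103.7   ]
(278.3, 136.5) [ 61.0201  -1.2681 117.7   ]
```

The camera calibration shifts slightly from call to call, so I use the lock-minus-key offset within this one image: x +62.1 mm, y -2.3 mm, turn 7° counter-clockwise.

```bash
python3 -m handwheel '[{"delta_pos":[0.7,-0.025,0],"dr":[0,0,0]},{"delta_pos":[0.7,-0.025,0],"dr":[0,0,0]},{"delta_pos":[0.67,-0.025,0],"dr":[0,0,0]},{"delta_pos":[0,0,0.6],"dr":[0,0,-0.6]},{"delta_pos":[0,0,0.6],"dr":[0,0,-0.57]},{"delta_pos":[0,0,0.4],"dr":[0,0,0]},{"delta_pos":[0,0,0],"dr":[0,0,0]},{"delta_pos":[0,0,0],"dr":[0,0,0]},{"delta_pos":[0,0,0],"dr":[0,0,0]}]'
python3 - <<'E'
from h import *
import pickle
s0=pickle.load(open("w5.pkl","rb"));R0=R.from_rotvec(s0["tool_rot"]).as_matrix();s=robot.read_state()
print(s["ee_pos"],R0.T@(s["ee_pos"]-s0["ee_pos"])*1000,np.degrees((R.from_matrix(R0.T)*R.from_rotvec(s["tool_rot"])).as_rotvec()))
E
```

```text
time_s: 9.9
ee_pos: [0.5822, -0.1547, 0.1725]
tool_rot: [1.517, 2.75, 0.001]
wrist_force: [-0.1, 0.0, -1.1]
finger_gap: 0.008
finger_force: 45.0
[ 0.5822 -0.1547  0.1725] [61.3012 -1.8511 47.2722] [-0.0422 -0.0774 -7.04  ]
```

```bash
python3 -m handwheel '[{"delta_pos":[0.025,-0.013,0.2],"dr":[0,0,0]},{"delta_pos":[0,0,0.2],"dr":[0,0,0]},{"delta_pos":[0,0,0.15],"dr":[0,0,0]},{"delta_pos":[0,0,0.1],"dr":[0,0,0]},{"delta_pos":[0,0,0.1],"dr":[0,0,0]},{"delta_pos":[0,0,0],"dr":[0,0,0]}]'
python3 -m handwheel '[{"delta_pos":[0,0,0.05],"dr":[0,0,0]},{"delta_pos":[0,0,0.05],"dr":[0,0,0]},{"delta_pos":[0,0,0],"dr":[0,0,0]}]'

```

```text
time_s: 10.4
ee_pos: [0.5807, -0.1548, 0.1485]
tool_rot: [-1.517, -2.751, 0.0]
wrist_force: [0.6, -0.7, -1.0]
finger_gap: 0.0077
finger_force: 45.0
time_s: 10.65
ee_pos: [0.5809, -0.1547, 0.146]
tool_rot: [1.516, 2.751, 0.0]
wrist_force: [1.7, -0.4, -1.2]
finger_gap: 0.0077
finger_force: 45.0
```

```bash
for i in 1; do python3 -m handwheel '[{"delta_pos":[0,0,0.05],"dr":[0,0,0]},{"delta_pos":[0,0,0.05],"dr":[0,0,0]},{"delta_pos":[0,0,0],"dr":[0,0,0]}]'; python3 -m handwheel '[{"delta_pos":[0,0,0.04],"dr":[0,0,0]},{"delta_pos":[0,0,0.04],"dr":[0,0,0]},{"delta_pos":[0,0,0],"dr":[0,0,0]}]'; done
```

```text
time_s: 10.9
ee_pos: [0.5809, -0.1547, 0.143]
tool_rot: [1.516, 2.751, -0.0]
wrist_force: [1.1, -1.7, -0.7]
finger_gap: 0.0076
finger_force: 45.0
time_s: 11.15
ee_pos: [0.5809, -0.1547, 0.1406]
tool_rot: [1.516, 2.751, -0.0]
wrist_force: [0.4, -0.7, -1.7]
finger_gap: 0.0077
finger_force: 45.0
```

At about face level now with negligible force; going on gently.

```bash
python3 -m handwheel '[{"delta_pos":[0,0,0.03],"dr":[0,0,0]},{"delta_pos":[0,0,0.03],"dr":[0,0,0]},{"delta_pos":[0,0,0],"dr":[0,0,0]}]'; python3 -m handwheel '[{"delta_pos":[0,0,0.03],"dr":[0,0,0]},{"delta_pos":[0,0,0],"dr":[0,0,0]}]'
```

```text
time_s: 11.4
ee_pos: [0.5809, -0.1547, 0.1388]
tool_rot: [1.516, 2.751, -0.0]
wrist_force: [0.2, -1.7, -0.7]
finger_gap: 0.0079
finger_force: 45.0
time_s: 11.57
ee_pos: [0.5809, -0.1547, 0.138]
tool_rot: [1.516, 2.751, -0.0]
wrist_force: [1.0, -0.9, -0.7]
finger_gap: 0.0076
finger_force: 45.0
```

The tip is past the face with no resistance, so it is in the keyway. Continuing gently.

```bash
python3 -m handwheel '[{"delta_pos":[0,0,0.04],"dr":[0,0,0]},{"delta_pos":[0,0,0.04],"dr":[0,0,0]},{"delta_pos":[0,0,0.04],"dr":[0,0,0]},{"delta_pos":[0,0,0],"dr":[0,0,0]}]'; python3 -m handwheel '[{"delta_pos":[0,0,0.04],"dr":[0,0,0]},{"delta_pos":[0,0,0.04],"dr":[0,0,0]},{"delta_pos":[0,0,0.04],"dr":[0,0,0]},{"delta_pos":[0,0,0],"dr":[0,0,0]}]';  python3 -m handwheel '[{"delta_pos":[0,0,0.04],"dr":[0,0,0]},{"delta_pos":[0,0,0.04],"dr":[0,0,0]},{"delta_pos":[0,0,0.04],"dr":[0,0,0]},{"delta_pos":[0,0,0],"dr":[0,0,0]}]'
```

```text
time_s: 11.9
ee_pos: [0.5808, -0.1548, 0.1342]
tool_rot: [-1.517, -2.751, 0.0]
wrist_force: [1.3, -0.1, -1.3]
finger_gap: 0.0074
finger_force: 45.0
time_s: 12.23
ee_pos: [0.5808, -0.1547, 0.1306]
tool_rot: [-1.517, -2.751, 0.0]
wrist_force: [1.5, 0.0, -1.0]
finger_gap: 0.0075
finger_force: 45.0
time_s: 12.57
ee_pos: [0.5809, -0.1547, 0.127]
tool_rot: [-1.516, -2.751, -0.0]
wrist_force: [0.1, -0.4, -0.8]
finger_gap: 0.0073
finger_force: 45.0
```

```bash
python3 -m handwheel '[{"delta_pos":[0,0,0.04],"dr":[0,0,0]},{"delta_pos":[0,0,0.04],"dr":[0,0,0]},{"delta_pos":[0,0,0.02],"dr":[0,0,0]},{"delta_pos":[0,0,0],"dr":[0,0,0]}]'; python3 -m handwheel '[{"delta_pos":[0,0,0.02],"dr":[0,0,0]},{"delta_pos":[0,0,0],"dr":[0,0,0]}]';python3 -m handwheel '[{"delta_pos":[0,0,0.02],"dr":[0,0,0]},{"delta_pos":[0,0,0],"dr":[0,0,0]}]'
```

```text
time_s: 12.9
ee_pos: [0.5808, -0.1547, 0.1241]
tool_rot: [-1.516, -2.751, 0.0]
wrist_force: [0.9, -1.2, -1.5]
finger_gap: 0.0076
finger_force: 45.0
time_s: 13.07
ee_pos: [0.5809, -0.1547, 0.1236]
tool_rot: [1.517, 2.751, -0.0]
wrist_force: [1.7, -1.3, -0.3]
finger_gap: 0.0075
finger_force: 45.0
time_s: 13.23
ee_pos: [0.5809, -0.1547, 0.123]
tool_rot: [1.516, 2.751, -0.0]
wrist_force: [1.9, -0.5, -0.3]
finger_gap: 0.0078
finger_force: 45.0
```

```bash
python3 -m handwheel '[{"delta_pos":[0,0,0.02],"dr":[0,0,0]},{"delta_pos":[0,0,0],"dr":[0,0,0]}]'; python3 -m handwheel '[{"delta_pos":[0,0,0.015],"dr":[0,0,0]},{"delta_pos":[0,0,0],"dr":[0,0,0]},{"delta_pos":[0,0,0],"dr":[0,0,0]}]'
```

```text
time_s: 13.4
ee_pos: [0.5809, -0.1547, 0.1227]
tool_rot: [1.516, 2.751, -0.0]
wrist_force: [1.4, -1.5, 1.7]
finger_gap: 0.0076
finger_force: 45.0
time_s: 13.65
ee_pos: [0.5809, -0.1547, 0.1226]
tool_rot: [1.516, 2.751, -0.001]
wrist_force: [-0.4, -0.9, 4.9]
finger_gap: 0.0076
finger_force: 45.0
```

Fully home: the shoulder seats at the predicted height with 5 N. Turning clockwise now.

```bash
python3 -m handwheel '[{"delta_pos":[0,0.002,0],"dr":[0,0,0.5]},{"delta_pos":[0,0.002,0],"dr":[0,0,0.5]},{"delta_pos":[0,0.002,0],"dr":[0,0,0.5]},{"delta_pos":[0,0.002,0],"dr":[0,0,0.5]},{"delta_pos":[0,0,0],"dr":[0,0,0]}]'; python3 -c "
from h import *
print(robot.read_state()['wrist_torque'])"; python3 -m handwheel '[{"delta_pos":[0,0.002,0],"dr":[0,0,0.5]},{"delta_pos":[0,0.002,0],"dr":[0,0,0.5]},{"delta_pos":[0,0.002,0],"dr":[0,0,0.5]},{"delta_pos":[0,0.002,0],"dr":[0,0,0.5]},{"delta_pos":[0,0,0],"dr":[0,0,0]}]';  python3 -c "
from h import *
print(robot.read_state()['wrist_torque'])"
```

```text
time_s: 14.07
ee_pos: [0.582, -0.1542, 0.1226]
tool_rot: [1.796, 2.576, 0.002]
wrist_force: [3.1, -1.1, 4.0]
finger_gap: 0.0075
finger_force: 45.0
[-0.0683 -0.5372  0.0654]
time_s: 14.48
ee_pos: [0.5824, -0.154, 0.1226]
tool_rot: [2.053, 2.375, 0.002]
wrist_force: [2.2, 0.3, 3.1]
finger_gap: 0.0078
finger_force: 45.0
[-0.0591 -0.8101  0.0584]
```

```bash
python3 -m handwheel '[{"delta_pos":[0,0.002,0],"dr":[0,0,0.5]},{"delta_pos":[0,0.002,0],"dr":[0,0,0.5]},{"delta_pos":[0,0.002,0],"dr":[0,0,0.5]},{"delta_pos":[0,0.002,0],"dr":[0,0,0.5]},{"delta_pos":[0,0,0],"dr":[0,0,0]}]';  python3 -m handwheel '[{"delta_pos":[0,0.002,0],"dr":[0,0,0.5]},{"delta_pos":[0,0.002,0],"dr":[0,0,0.5]},{"delta_pos":[0,0.002,0],"dr":[0,0,0.5]},{"delta_pos":[0,0,0],"dr":[0,0,0]}]'; python3 - <<'E'
from h import *
s=robot.read_state();print(s['wrist_torque'],s['joint_pos'])
im=imaging.snapshot("top");t=cv2.imread("pics/top0.png");im=im[:,:,::-1]
cv2.imwrite("pics/t2.png",np.hstack([cv2.resize(x[130:250,280:380],(390,468),interpolation=2) for x in (t,im)]))
E
```

```text
time_s: 14.9
ee_pos: [0.5828, -0.154, 0.1226]
tool_rot: [2.29, 2.148, 0.003]
wrist_force: [4.2, 0.2, 3.5]
finger_gap: 0.0079
finger_force: 45.0
time_s: 15.23
ee_pos: [0.5831, -0.1541, 0.1226]
tool_rot: [2.45, 1.963, 0.004]
wrist_force: [5.0, 0.2, 3.3]
finger_gap: 0.0077
finger_force: 45.0
[ 0.0033 -1.2956  0.0325] [ 0.6062  0.5651 -0.5392  1.7706  0.3575  0.9015 -0.3086]
```

View pics/t2.png

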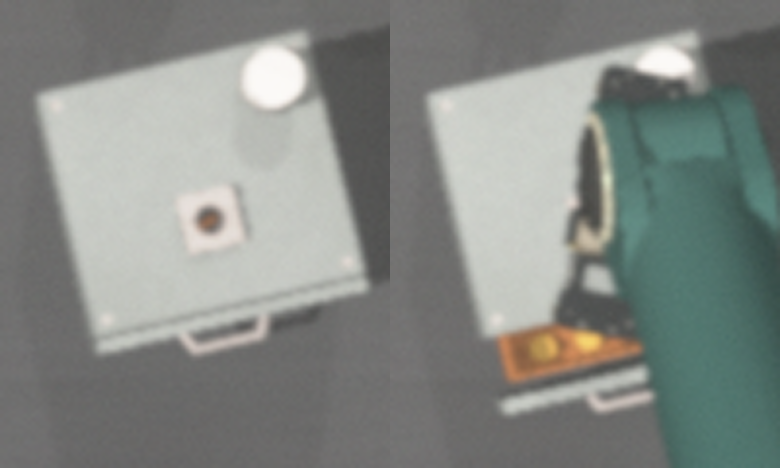

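The top view shows the drawer fully out, with the handle moved down and the inside visible. Releasing the key and backing straight up.

```bash
python3 -m handwheel '[{"delta_pos":[0,0,0],"dr":[0,0,0]},{"delta_pos":[0,0,0],"dr":[0,0,0]},{"delta_pos":[0,0,0],"dr":[0,0,0]},{"delta_pos":[0,0,0],"dr":[0,0,0]},{"delta_pos":[0,0,0],"dr":[0,0,0]},{"delta_pos":[0,0,0],"dr":[0,0,0]}]' 0.3 10
python3 -m handwheel '[{"delta_pos":[0,0,-0.1],"dr":[0,0,0]},{"delta_pos":[0,0,-0.2],"dr":[0,0,0]},{"delta_pos":[0,0,-0.4],"dr":[0,0,0]},{"delta_pos":[0,0,-0.8],"dr":[0,0,0]},{"delta_pos":[0,0,-1],"dr":[0,0,0]},{"delta_pos":[0,0,-1],"dr":[0,0,0]},{"delta_pos":[0,0,-1],"dr":[0,0,0]},{"delta_pos":[-1,0,0],"dr":[0,0,0]},{"delta_pos":[-1,0,0],"dr":[0,0,0]},{"delta_pos":[0,0,0],"dr":[0,0,0]},{"delta_pos":[0,0,0],"dr":[0,0,0]},{"delta_pos":[0,0,0],"dr":[0,0,0]}]'
python3 - <<'E'
from h import *
import pickle
s=robot.read_state()
im=imaging.snapshot("wrist")[:,:,::-1];m,E=pose("wrist",s)
for z in (.116,.152): print(z,proj("wrist",[.582,-.154,z],s))
print("tin",proj("wrist",[.582,-.154,.116],s))
cv2.imwrite("pics/w6.png",im)
# key bow vs collar: bright blob near lock
u,v=proj("wrist",[.582,-.154,.152],s)[0].astype(int)
g=cv2.cvtColor(im,6);print(g[max(v-60,0):v+60:6,u-48:u+49:6])
E
```

```text
time_s: 15.78
ee_pos: [0.5812, -0.1546, 0.1216]
tool_rot: [-2.453, -1.961, 0.001]
wrist_force: [1.0, -0.4, -0.2]
finger_gap: 0.0322
finger_force: 0.0
time_s: 16.78
ee_pos: [0.5686, -0.2124, 0.2578]
tool_rot: [2.454, 1.962, 0.001]
wrist_force: [-0.5, 0.2, 0.2]
finger_gap: 0.0323
finger_force: 0.0
0.116 [[280.3442 136.0428]]
0.152 [[280.3116 139.2256]]
tin [[280.3442 136.0428]]
[[181 181 179 181 182 180 179 181 180 181 180 184 183 182 183 181 183]
 [176 179 181 178 180 181 180 180 181 181 180 180 182 182 181 181 180]
 [179 178 182 180 181 183 186 180 182 180 182 182 181 182 181 181 178]
 [180 182 182 182 182 183 184 183 183 180 179 181 181 182 184 181 178]
 [177 180 181 180 181 180 182 182 184 185 182 183 183 181 183 181 181]
 [181 181 179 178 180 179 180 183 174 210 205 183 182 182 181 182 183]
 [180 181 181 182 178 178 170 199 206 209 206 203 184 182 182 185 182]
 [168 170 169 171 169 192 193 195 212 122 205 205 185 183 183 181 180]
 [171 168 171 173 193 196 189 109 205  87 204 207 204 183 182 183 182]
 [170 168 171 170 192 192 188  81 205  88  83 203 204 182 180 182 185]
 [168 169 168 169 184 192 188  80 210 102  80 206 202 183 180 181 184]
 [170 170 167 169 171 189 191  89 207 112 113 144 200 203 181 182 182]
 [169 168 171 171 171 184 192 192 209 133 137 141 203 187 183 182 183]
 [171 172 171 172 180 171 187 201 210 137 137 131 128 128 181 182 182]
 [181 180 180 180 180 172 202 203 201 128 127 126 128 181 181 182 181]
 [177 178 178 180 180 180 181 127 126 126 126 126 127 180 181 182 181]
 [179 180 179 182 182 181 180 181 181 181 125 125 125 179 179 179 180]
 [177 178 179 181 183 181 178 179 181 183 134 126 125 179 179 182 182]
 [179 180 181 181 181 180 179 178 178 180 182 127 126 179 180 178 181]
 [179 180 177 180 177 180 181 181 180 181 179 170 127 180 179 177 180]]
```

```bash
python3 -c "
from cell import robot
print(robot.finish_job())"
```

```text
the job is handed in; nothing more can be done
None
```

The square-bowed key is fully home in the lock and was turned clockwise until the drawer sprang open; I then released it and lifted clear with nothing else touched, and handed the job in at about 17 s without the result being reported back.

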